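# Set the test voltage and hold the light sensor out over the floodlight

## Task

Check a floodlight's light output: turn the variable transformer's knob until its pointer stands on the red line of the dial and let go of it. Then squeeze the red lock button into the grip of the light-sensor arm, draw the arm out over the lamp until its red pointer lines up with the yellow flag on the scale, and finish while still holding it there, because it springs home if you let go. Leave the lamp, the multimeter and the LED driver lying where they are.

Things in the scene. Friction and masses are not known exactly. Their poses are not given: they have to be found in the camera images.
- transformer: Grey round bench transformer, 156 mm across, 128 mm high, fixed, black terminal block on its front (-x) side. Origin: centre of its underside; z up. On its top a white dial plate with black ticks (scale of 300 degrees) and one red radial line.
- red_line (a point): Point on the red line of the dial, 47 mm from the knob's axis, 133 mm above the bench: the setting wanted.
- knob: Black pointer knob on the transformer: skirt 62 mm across, on it a grip bar 58 mm long (its x), 16 mm wide (its y), 28 mm high. Above the bench: dial plate 130 mm, skirt's top 140 mm, bar's top 168 mm. Origin on the vertical turning axis, 129 mm above the bench; x points along the bar (white line on top) to the thin black pointer.
- knob_grip (a point): On the knob's axis, 162 mm above the bench: where the TCP should be to pinch the bar across its width from above (the fingertips then end about 3 mm above the skirt).
- knob_tip (a point): Tip of the knob's thin black pointer (4 mm wide, white line on it), 47 mm from the axis, 133 mm above the bench.
- dial (a joint): Angle of the knob (rad), grows clockwise seen from above, 0 to 5.236; stays where it is left (friction 0.05 N m). It always starts 0.65 to 1.75 rad anticlockwise of the red line, which is at 4.45.
- stand: Fixed stand of the sensor arm: grey foot plate, column, and a level slotted aluminium channel 40 mm wide, top at 175 mm, from x = -265 mm to its mouth at x = 0, where a black collar (58 mm wide) tops out at 182 mm. Origin: on the bench under the mouth, on the centre line. x: direction in which the arm runs out; y left of that; z up. White scale, a tick every 10 mm, beside the slot on the -y side.
- head: Sensor head on the arm's end: black block 56 x 50 x 40 mm (top 180 mm above the bench), white dome under it, on top an upright grey grip post 32 mm long (x), 26 mm wide (y), from 193 to 243 mm above the bench. Its frame is parallel to the stand's and coincides with it while the arm is home; it moves with the arm.
- grip (a point): Where the TCP should be to take the grip post from above with the fingers closing along the stand's y axis: 218 mm above the bench, at head x = 32 mm, y = 1 mm (half way between the post's -y face and the button's face when pressed). The grip is 35 mm wide with the button out, 28 mm with it pressed.
- lock_button (a joint): Red button, 22 mm long, 28 mm high, at the height of grip on the post's +y face, standing out 9 mm. Value: how far it is pressed (m), 0 to 0.007; sprung, 3 N to start, 8 N fully in. From about 0.006 the catch on the collar is free; unpressed, the arm is locked at home with 2 mm play. Once out, the catch holds nothing. Pinching post and button together with 20 to 30 N presses it fully.
- boom (a joint): How far the arm is drawn out (m): 0 home (every start) to 0.18. It slides level along the stand's x axis; a spring pulls it home, about 2.6 N at home and 4.6 N at 0.16.
- pointer_tip (a point): Tip of the red pointer that stands out of the channel's slot over the scale, 178 mm above the bench; moves with the arm. With the arm home it is at stand x = -227 mm, y = -32 mm.
- flag_line (a point): Line of the yellow flag clipped on the scale, at the height of the pointer (flag itself 12 mm long, 200 mm high above the bench, thin line at its middle); x axis parallel to the stand's, y = -32 mm in the stand frame. Fixed; 90 to 160 mm ahead (stand +x) of the pointer at home.
- lamp: Black floodlight under test, 180 x 220 x 64 mm, about 1.6 kg, glass up, lying under the arm's run; loose. Origin: centre of its underside; z up.
- driver: Aluminium LED driver, 107 x 46 x 30 mm; loose.
- meter: Orange multimeter lying on its back, 150 x 78 x 40 mm; loose.

How it is judged:
On the way, in this order (a step that is already met when the one before it is completed fails the run):
1. with the arm still home, the knob's pointer stands on the red line (tips within 4.5 mm) and the knob is let go (horizontal distance between knob_tip and red_line below 0.0045 m and contact force between the fingers and knob below 0.3 N and value of joint boom below 0.01 m), for 0.3 s.
2. the lock button is pressed in (over 4.5 mm) with the arm still home (value of joint lock_button above 0.0045 m and value of joint boom below 0.01 m), for 0.1 s.
At the end, for the whole second after the job is handed in: The arm's red pointer is within 4 mm of the yellow flag's line along the scale and at rest, the fingers still hold the head (more than 1.5 N), the knob's pointer is still within 4.5 mm of the red line, and the lamp, multimeter and LED driver lie where they were (within 20 mm) (x of pointer_tip in the frame of flag_line between -0.004 and 0.004 m and contact force between the fingers and head above 1.5 N and velocity of joint boom between -0.01 and 0.01 m/s and horizontal distance between knob_tip and red_line below 0.0045 m and contact force between the fingers and knob below 0.3 N and distance of each of lamp, driver, meter from where it was at the start of the episode below 0.02 m); the arm keeps its last pose, push and grip.
It fails at once if the lamp, the multimeter or the LED driver is shifted by more than 20 mm (distance of any of lamp, driver, meter from where it was at the start of the episode above 0.02 m).
It also fails if it takes over 64 s, if anything falls off the work surface, if the arm or the gripper's body presses on something with over 40 N, if the wrist force passes 120 N, or if a joint passes its speed limit or range.

## Robot

A 6-joint arm with a two-finger parallel gripper is mounted at the origin on the work surface. World frame = base frame: x ahead of the robot, y to its left, z up, the work surface at z = 0. Lengths are in m, angles in rad, forces in N, time in s.
With the tool pointing down it reaches from about 0.3 to 0.775 m from the base axis. Payload 14.6 kg.
Tool frame: the origin (TCP) lies between the finger pads, 19 mm behind the fingertips; this is the grasp point; z points along the fingers, y is the line along which they close (so a half turn about z gives the same grasp; the last joint's range is limited). The gripper opens to 94 mm and grips with 3 to 60 N. Pads are 16 mm wide; open, the fingers measure 119 mm over their backs; the gripper's body (75 mm by 177 mm) begins 78 mm behind the grasp point.
Start: joints at [-1.213, 0.3, 1.521, -0, 1.321, -0.067], TCP at [0.227, -0.501, 0.224] pointing down, gripper open.
Joint ranges: [-3.03, 3.03], [-0.79, 2.21], [0.23, 2.52], [-1.04, 4.18], [0, 3.07], [-2.55, 2.55]. Speed limits (rad/s): [2.22, 2.22, 2.57, 3.14, 3.14, 3.14].

## Interface

Orientations are given as a unit quaternion [x, y, z, w].
In Python, from cell import * gives the robot as it stands.
- The arm moves only by the tool carry_out, never from a script. Its argument "commands" is a list of rows, each an object with "travel": the shift along the tool's x, y, z normalised to -1 to 1, where 1 is 0.2 m, a list of three; "delta_rot": the turn, a rotation vector about the tool's x, y, z normalised to -1 to 1, where 1 is 180 degrees, a list of three. A call has 1 to 20 rows; each row is the pose to reach, as a shift and turn from the pose commanded when the call began, along the tool's axes at that moment, turning the shorter way round; what a row does not reach only later rows make up. A row lasts 1/12 s, in which the tool goes at most 41.7 mm and 7.16 degrees, less where a joint would pass 70% of its speed; a pose out of reach is approached as far as the arm can. A call with a number of a shift or a turn outside -1 to 1 is refused whole. A call with a gripper value outside its range is refused whole. "claw" is the closure, from 0 (fully open) to 1 (shut), set as the call begins (left out, the last holds). The fingers move at their own pace and stop on an object; "newtons" is the grip in N (left out, the last holds). Time passes only in rows, so rows that repeat a pose let the fingers close. It gives the time, the measured TCP pose, the force, the opening and the grip force at its end, in the units of the state.
- read_state(): the state, without advancing time (a new reading comes with each control period).
- grab_frame(name): name is "scene" or "top" or "wrist"; returns a dict with "frame" (400x640x3 uint8, red, green, blue), "fovy" (degrees; the focal length in pixels is half the picture's height over the tangent of half this angle, whatever the lens; pixels are square), "cx", "cy" (the principal point, pixels), "camera_from_world" (4x4, takes a point from world to camera coordinates); the wrist camera has in their place "mount" (4x4, takes a point from camera to tool coordinates, whose origin is the TCP and whose axes are the flange's). Camera axes: x right, y up, looking along -z (the intrinsics and any distortion apply to the point x, -y, -z); pixel columns grow to the right and rows downward; lengths in m; the calibration is good to about 2 mm. The wrist camera is an equidistant fisheye: a pixel r from the principal point sees the ray r / f radians off the axis. A picture is of the moment at which its call begins: read the wrist's pose just before it. There is no depth.
- close_job(): hands the job in; it is judged then, once.
The state is a dict: "clock": time; "joint_positions": joint angles; "joint_vel": joint speeds; "joint_efforts": joint torques, N m; "tool_pos": TCP position; "tcp_rot": TCP orientation; "ft_force": force on the tool from outside, world axes, zero at the start; "torque": the same for the moment, N m; "gripper_width": opening from 0.0 (shut) to 1.0 (fully open); "finger_force": force on a finger pad.
Only numpy, scipy, OpenCV 4.12 (cv2) and the standard library are available. Lean on these libraries where they do the work, as an engineer would, in place of code of your own. Each camera call takes 0.05 s, during which the arm holds its last target. There are 200 camera calls.

## Working session

There is one attempt and no reset: what is moved stays moved. The work goes in short steps, Python scripts to look and compute and a tool call to move; the robot and the scene stay as the last step left them, time stands still between calls to the robot, and variables do not carry over. Pictures are saved under pics/ and viewed, at most 10 in all, crops included, and the job is handed in when it is done.

Besides the shell and the picture viewer there is one more tool, called after "Call:" by a JSON object that holds its "api" and its "payload", one argument or row to a line. carry_out: Moves the arm, as the interface text tells. Its arguments: {"type":"object","properties":{"commands":{"type":"array"},"claw":{"type":"number"},"newtons":{"type":"number"}},"required":["commands"]}

```bash
mkdir -p pics; ls; python3 - <<'E'
from cell import *
import cv2
s=read_state();print({k:s[k] for k in('clock','tool_pos','tcp_rot','gripper_width')})
import numpy as np,pickle
d={}
for n in('scene','top','wrist'):
    g=grab_frame(n);d[n]=g;cv2.imwrite(f'pics/{n}0.png',g['frame'][:,:,::-1]);print(n,g['fovy'],g['cx'],g['cy'],np.round(g.get('camera_from_world',g.get('mount')),3).tolist(), [k for k in g])
pickle.dump((s,d),open('d0.pkl','wb'))
E
```

```text
pics
{'clock': 0.0, 'tool_pos': array([ 0.22658107, -0.50089421,  0.22367444]), 'tcp_rot': array([ 9.77529051e-01,  2.10799921e-01, -9.66173926e-05, -5.81103126e-04]), 'gripper_width': 0.9998124839864115}
scene 51.71499582082024 320.28233915589357 194.40862575514686 [[-0.795, 0.606, -0.017, 0.483], [-0.389, -0.488, 0.781, 0.056], [0.465, 0.628, 0.624, -1.57], [0.0, 0.0, 0.0, 1.0]] ['frame', 'fovy', 'cx', 'cy', 'camera_from_world']
top 50.357710506707555 315.0558426718464 198.56064002317078 [[-0.011, -1.0, -0.008, -0.066], [0.993, -0.012, 0.115, -0.549], [-0.115, -0.007, 0.993, -1.524], [0.0, 0.0, 0.0, 1.0]] ['frame', 'fovy', 'cx', 'cy', 'camera_from_world']
wrist 65.70646984690485 312.4314227519577 204.19792690222818 [[-0.001, 0.967, 0.253, 0.072], [1.0, 0.001, 0.0, -0.0], [0.0, 0.253, -0.967, -0.163], [0.0, 0.0, 0.0, 1.0]] ['frame', 'fovy', 'cx', 'cy', 'mount']
```

View pics/top0.png

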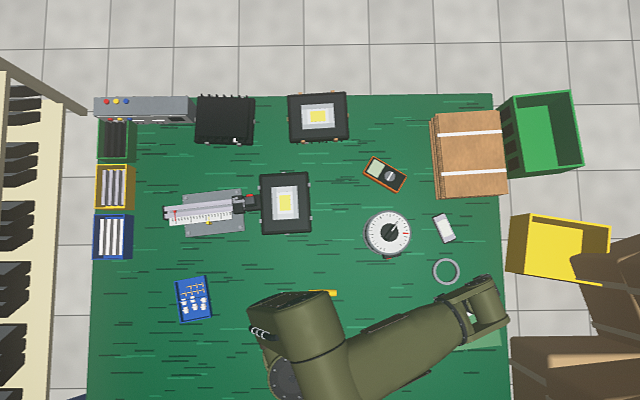

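View pics/scene0.png

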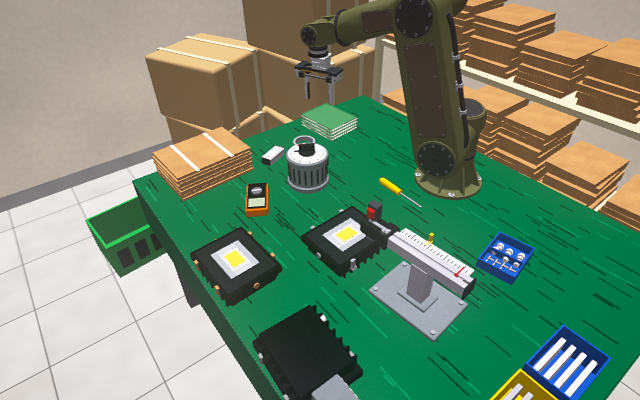

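The top view shows the transformer dial near (388,233), the stand from (165,214) to its mouth near (235,203), the red pointer near (176,212) and the yellow flag near (208,222). The scene view shows the red button near (374,212), the flag near (431,240) and the pointer near (459,272).

```bash
python3 - <<'E'
import pickle,cv2,numpy as np
s,d=pickle.load(open('d0.pkl','rb'))
t=d['top']['frame'];c=d['scene']['frame']
a=cv2.resize(t[205:265,358:418],(400,400),interpolation=cv2.INTER_CUBIC)
b=cv2.resize(c[125:195,275:345],(400,400),interpolation=cv2.INTER_CUBIC)
e=cv2.resize(t[182:242,155:275],(400,200),interpolation=cv2.INTER_CUBIC)
f=cv2.resize(c[195:295,355:555-75],(400,320)  ,interpolation=cv2.INTER_CUBIC)[:200]
cv2.imwrite('pics/crop1.png',np.vstack([np.hstack([a,b]),np.hstack([e,f])])[:,:,::-1])
E
```

```text
(no output)
```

View pics/crop1.png

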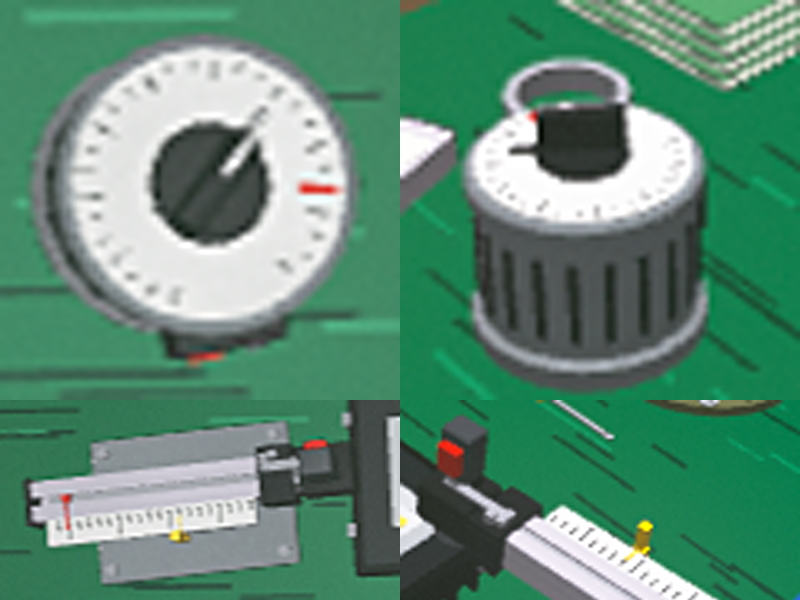

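```bash
cat > h.py <<'E'
import numpy as np,cv2
from scipy.spatial.transform import Rotation as R
def ray(g,uv,state=None):
    """origin, unit dirs (world) for pixels"""
    uv=np.atleast_2d(np.asarray(uv,float));f=200/np.tan(np.radians(g['fovy'])/2)
    p=(uv-[g['cx'],g['cy']])/f
    if 'mount' in g:
        r=np.linalg.norm(p,axis=1,keepdims=True);q=p/np.maximum(r,1e-9)
        d=np.c_[q*np.sin(r),np.cos(r)]*[1,-1,-1]
        T=np.eye(4);T[:3,:3]=R.from_quat(state['tcp_rot']).as_matrix();T[:3,3]=state['tool_pos'];T=T@g['mount']
    else:
        d=np.c_[p,np.ones(len(p))]*[1,-1,-1];d/=np.linalg.norm(d,axis=1,keepdims=True)
        T=np.linalg.inv(g['camera_from_world'])
    return T[:3,3],d@T[:3,:3].T
def plane(g,uv,z,state=None):
    o,d=ray(g,uv,state);return o+d*((z-o[2])/d[:,2:])
def tri(*rs):
    A=0;b=0
    for o,d in rs:
        P=np.eye(3)-np.outer(d,d);A=A+P;b=b+P@o
    return np.linalg.solve(A,b)
def blobs(img,lo,hi,roi,amin=3):
    x0,y0,x1,y1=roi;hsv=cv2.cvtColor(img[y0:y1,x0:x1],cv2.COLOR_RGB2HSV)
    m=cv2.inRange(hsv,lo,hi)
    if lo[0]==0 and lo[1]>80: m|=cv2.inRange(hsv,(170,lo[1],lo[2]),(180,255,255))
    n,l,st,c=cv2.connectedComponentsWithStats(m)
    return [(st[i,4],c[i]+[x0,y0],st[i,:4]+[x0,y0,0,0]) for i in range(1,n) if st[i,4]>=amin],m
RED=((0,120,110),(8,255,255));YEL=((20,130,120),(33,255,255));WHT=((0,0,190),(180,40,255))
E
python3 - <<'E'
import pickle;from h import *
s,d=pickle.load(open('d0.pkl','rb'));t,c=d['top'],d['scene']
np.set_printoptions(precision=4,suppress=True)
for n,roi in(('dial',(358,205,418,265)),('stand',(155,185,275,245))):
    for k in('RED','YEL','WHT'):
        print(n,k,[(int(a),p.round(1).tolist(),b.tolist()) for a,p,b in blobs(t['frame'],*globals()[k],roi,4)[0]])
for n,roi in(('scene',(355,195,500,295)),('sdial',(275,125,345,195))):
    for k in('RED','YEL','WHT'):
        print(n,k,[(int(a),p.round(1).tolist(),b.tolist()) for a,p,b in blobs(c['frame'],*globals()[k],roi,4)[0]])
E
```

```text
dial RED [(5, [405.0, 233.0], [403, 233, 5, 1]), (4, [388.5, 258.0], [387, 258, 4, 1])]
dial YEL []
dial WHT [(1015, [388.6, 232.4], [369, 212, 41, 41])]
stand RED [(18, [248.9, 194.9], [246, 194, 7, 3]), (6, [174.3, 211.2], [173, 210, 3, 3])]
stand YEL [(13, [208.1, 222.5], [206, 221, 6, 4])]
stand WHT [(76, [273.3, 201.6], [272, 187, 3, 33]), (1013, [199.1, 212.3], [165, 199, 68, 27]), (4, [260.0, 220.5], [260, 219, 1, 4])]
scene RED [(72, [370.2, 212.6], [367, 207, 8, 12]), (20, [458.0, 272.2], [454, 267, 10, 10])]
scene YEL [(4, [355.5, 232.5], [355, 232, 2, 2]), (44, [430.3, 237.9], [426, 233, 8, 12])]
scene WHT [(4, [450.2, 195.2], [449, 195, 3, 2]), (114, [358.1, 232.6], [355, 222, 10, 21]), (48, [381.8, 227.2], [373, 222, 18, 11]), (1514, [432.7, 256.3], [389, 229, 85, 59]), (13, [497.1, 247.2], [494, 246, 6, 4]), (15, [403.3, 262.9], [400, 261, 7, 4]), (11, [436.4, 283.7], [433, 282, 8, 5]), (19, [375.2, 286.9], [373, 283, 5, 7])]
sdial RED []
sdial YEL []
sdial WHT [(4, [315.5, 125.5], [314, 125, 4, 2]), (17, [337.4, 127.4], [332, 125, 12, 6]), (19, [338.0, 130.0], [332, 127, 13, 7]), (4, [317.5, 129.5], [316, 129, 4, 2]), (16, [338.6, 132.8], [332, 130, 13, 7]), (14, [336.9, 136.6], [332, 134, 10, 6]), (449, [306.5, 154.2], [287, 136, 40, 28]), (16, [311.5, 138.6], [306, 136, 9, 7]), (53, [277.7, 149.6], [275, 146, 9, 10])]
```

```bash
python3 - <<'E'
import pickle;from h import *
s,d=pickle.load(open('d0.pkl','rb'));t,c=d['top'],d['scene']
np.set_printoptions(precision=4,suppress=True)
b,m=blobs(t['frame'],*WHT,(358,205,418,265),500)
cs=max(cv2.findContours(m,0,1)[0],key=cv2.contourArea)
(e,ax,an)=cv2.fitEllipse(cs);print('ell',np.array(e)+[358,205],ax)
ce=plane(t,np.array(e)+[358,205],.130)[0];print('axis',ce)
print('red dir',plane(t,[405,233],.131)[0]-ce)
B=tri(*[(o,dd[0]) for o,dd in(ray(t,[249,195]),ray(c,[370.3,212.6]))])
F=tri(*[(o,dd[0]) for o,dd in(ray(t,[208.1,222]),ray(c,[430.3,236]))])
print('button',B,plane(t,[249,195],.225)[0],'flag',F,plane(t,[208.1,222.2],.197)[0])
P=plane(t,[174.3,211.2],.18)[0];print('ptr',P,plane(c,[458,272],.18)[0])
Rm=R.from_quat(s['tcp_rot']).as_matrix();print(Rm)
E
```

```text
ell [388.7906 232.2378] (39.788536071777344, 40.42498779296875)
axis [ 0.4189 -0.3216  0.13  ]
red dir [-0.0032 -0.0545  0.001 ]
button [0.5407 0.138  0.2215] [0.5398 0.1379 0.225 ] flag [0.4571 0.2764 0.1907] [0.4559 0.2749 0.197 ]
ptr [0.4946 0.3918 0.18  ] [0.49  0.392 0.18 ]
[[ 0.9111  0.4121 -0.0004]
 [ 0.4121 -0.9111  0.0011]
 [ 0.0001 -0.0012 -1.    ]]
```

Call:
{"api": "carry_out", "payload": {
  "commands": [
    {"travel": [1, -0.42, -0.4], "delta_rot": [0, 0, -0.63]},
    {"travel": [1, -0.42, -0.4], "delta_rot": [0, 0, -0.63]},
    {"travel": [1, -0.42, -0.4], "delta_rot": [0, 0, -0.63]},
    {"travel": [1, -0.42, -0.4], "delta_rot": [0, 0, -0.63]},
    {"travel": [1, -0.42, -0.4], "delta_rot": [0, 0, -0.63]},
    {"travel": [1, -0.42, -0.4], "delta_rot": [0, 0, -0.63]},
    {"travel": [1, -0.42, -0.4], "delta_rot": [0, 0, -0.63]},
    {"travel": [1, -0.42, -0.4], "delta_rot": [0, 0, -0.63]},
    {"travel": [1, -0.42, -0.4], "delta_rot": [0, 0, -0.63]},
    {"travel": [1, -0.42, -0.4], "delta_rot": [0, 0, -0.63]},
    {"travel": [1, -0.42, -0.4], "delta_rot": [0, 0, -0.63]},
    {"travel": [1, -0.42, -0.4], "delta_rot": [0, 0, -0.63]},
    {"travel": [1, -0.42, -0.4], "delta_rot": [0, 0, -0.63]},
    {"travel": [1, -0.42, -0.4], "delta_rot": [0, 0, -0.63]},
    {"travel": [1, -0.42, -0.4], "delta_rot": [0, 0, -0.63]},
    {"travel": [1, -0.42, -0.4], "delta_rot": [0, 0, -0.63]},
    {"travel": [1, -0.42, -0.4], "delta_rot": [0, 0, -0.63]},
    {"travel": [1, -0.42, -0.4], "delta_rot": [0, 0, -0.63]}
  ]
}}

```text
clock: 1.65
tool_pos: [0.3742, -0.3421, 0.3041]
tcp_rot: [0.362, 0.932, 0.0, -0.0]
ft_force: [0.4, -0.2, 0.2]
gripper_width: 1.0
finger_force: 0.0
```

```bash
python3 - <<'E'
from cell import *;from h import *;import pickle
s=read_state();g=grab_frame('wrist');t=grab_frame('top');pickle.dump((s,g,t),open('d1.pkl','wb'))
print(s['clock'],s['tool_pos'],R.from_quat(s['tcp_rot']).as_matrix().round(3).tolist(),s['joint_positions'].round(2))
cv2.imwrite('pics/w1.png',g['frame'][:,:,::-1])
E
```

```text
1.65 [ 0.37424617 -0.34211074  0.30410312] [[-0.738, 0.675, -0.0], [0.675, 0.738, 0.0], [0.0, 0.0, -1.0]] [-0.81  0.15  1.52  0.    1.47 -1.64]
```

View pics/w1.png

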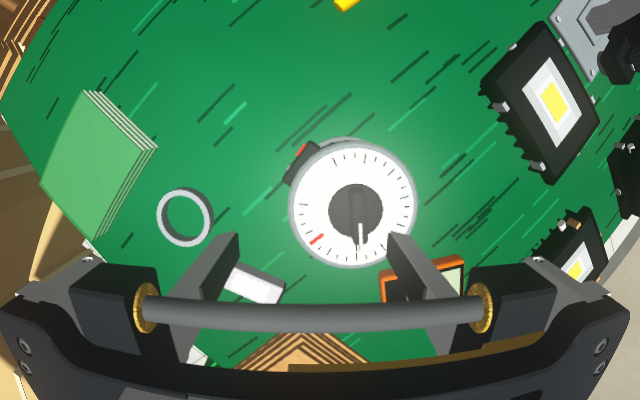

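The wrist view shows the dial centred at about (352,205), the red line at (316,239) and the knob's white line from (361,222) to (359,258).

```bash
cat > dial.py <<'E'
from h import *
def project(g,s,P):
    T=np.eye(4);T[:3,:3]=R.from_quat(s['tcp_rot']).as_matrix();T[:3,3]=s['tool_pos']
    T=np.linalg.inv(T@g['mount']);p=(P@T[:3,:3].T+T[:3,3])*[1,-1,-1]
    f=200/np.tan(np.radians(g['fovy'])/2);n=np.linalg.norm(p[:,:2],axis=1)
    return p[:,:2]/n[:,None]*(np.arctan2(n,p[:,2])*f)[:,None]+[g['cx'],g['cy']]
def polar(g,s,ce,r0,r1,z,n=720):
    a=np.arange(n)*2*np.pi/n;r=np.linspace(r0,r1,12)
    A,Rr=np.meshgrid(a,r);P=np.c_[(ce[0]+Rr*np.cos(A)).ravel(),(ce[1]+Rr*np.sin(A)).ravel(),np.full(A.size,z)]
    uv=project(g,s,P).reshape(12,n,2).astype(np.float32)
    return np.degrees(a),cv2.remap(g['frame'],uv[...,0],uv[...,1],cv2.INTER_LINEAR).astype(float)
def cmean(a,w):return np.degrees(np.angle((w*np.exp(1j*np.radians(a))).sum()))
E
python3 - <<'E'
import pickle;from dial import *
from scipy.optimize import least_squares
s,g,t=pickle.load(open('d1.pkl','rb'))
b,m=blobs(g['frame'],*((0,0,180),(180,50,255)),(285,135,422,275),300)
cs=max(cv2.findContours(m,0,1)[0],key=cv2.contourArea);h=cv2.convexHull(cs)[:,0]+[285,135]
W=plane(g,h,.130,s)[:,:2]
f=least_squares(lambda p:np.hypot(*(W-p[:2]).T)-p[2],[.419,-.32,.065],loss='soft_l1',f_scale=.001);print(f.x,len(W),abs(f.fun).max())
ce=f.x[:2]
a,I=polar(g,s,ce,.038,.058,.131)
w=np.clip(I[...,0]-I[...,1:].max(2)-60,0,None).sum(0);ra=cmean(a,w);print('red',ra,w.max())
for r0,r1 in((.034,.038),(.038,.042),(.042,.046)):
    a,I=polar(g,s,ce,r0,r1,.133);v=I.max(2).mean(0);i=np.where(v<110)[0];print(r0,a[i].round())
print([(int(A),p,plane(g,p,.131,s)[0]) for A,p,_ in blobs(g['frame'],*RED,(285,190,422,275))[0]])
# white line on bar top z=.168
b,m=blobs(g['frame'],*((0,0,150),(180,60,255)),(335,195,385,262))
for u in([361,222],[359.5,242],[359,258]): 
  for z in(.168,.133): q=plane(g,u,z,s)[0,:2]-ce;print(u,z,np.hypot(*q),np.degrees(np.arctan2(q[1],q[0])))
E
```

```text
[ 0.4191183  -0.32087828  0.07388741] 48 0.00033702464009778554
red -92.72761982990656 567.0
0.034 [318. 318. 319. 320. 320. 320. 321. 322. 322. 322. 323. 324. 324. 324.
 325. 326. 326. 337. 338. 338. 338. 339. 340. 340. 340. 341. 342.]
0.038 [320. 321. 322. 322. 322. 323. 324. 324. 324. 325. 326. 336. 336. 337.
 338. 338. 338.]
0.042 [322.]
[(44, array([315.90909091, 238.81818182]), array([ 0.41644675, -0.37730853,  0.131     ]))]
[361, 222] 0.168 0.004468382369211899 -12.720766331759284
[361, 222] 0.133 0.01716877023627455 -14.683340612196575
[359.5, 242] 0.168 0.02589325798127942 -38.75350294103668
[359.5, 242] 0.133 0.040403731392163404 -31.914022459750363
[359, 258] 0.168 0.044277661957748154 -39.76142297140462
[359, 258] 0.133 0.06077384955778394 -35.03494196881793
```

Call:
{"api": "carry_out", "payload": {
  "commands": [
    {"travel": [-0.094, 0.23, 0]},
    {"travel": [-0.094, 0.23, 0]},
    {"travel": [-0.094, 0.23, 0.2]},
    {"travel": [-0.094, 0.23, 0.35]},
    {"travel": [-0.094, 0.23, 0.5]},
    {"travel": [-0.094, 0.23, 0.6]},
    {"travel": [-0.094, 0.23, 0.7]},
    {"travel": [-0.094, 0.23, 0.7]},
    {"travel": [-0.094, 0.23, 0.7]}
  ]
}}

```text
$.commands[0]: bad value
```

Call:
{"api": "carry_out", "payload": {
  "commands": [
    {"travel": [0, 0, 0]},
    {"travel": [0, 0, 0]},
    {"travel": [0, 0, 0]},
    {"travel": [0, 0, 0]},
    {"travel": [0, 0, 0]},
    {"travel": [0, 0, 0]},
    {"travel": [0, 0, 0]},
    {"travel": [0, 0, 0]},
    {"travel": [0, 0, 0]},
    {"travel": [0, 0, 0]},
    {"travel": [0, 0, 0]},
    {"travel": [0, 0, 0]}
  ],
  "claw": 1,
  "newtons": 15
}}

```text
$.commands[0]: bad value
```

Call:
{"api": "carry_out", "payload": {
  "commands": [
    {"travel": [-0.094, 0.23, 0], "delta_rot": [0, 0, 0]},
    {"travel": [-0.094, 0.23, 0], "delta_rot": [0, 0, 0]},
    {"travel": [-0.094, 0.23, 0.2], "delta_rot": [0, 0, 0]},
    {"travel": [-0.094, 0.23, 0.35], "delta_rot": [0, 0, 0]},
    {"travel": [-0.094, 0.23, 0.5], "delta_rot": [0, 0, 0]},
    {"travel": [-0.094, 0.23, 0.6], "delta_rot": [0, 0, 0]},
    {"travel": [-0.094, 0.23, 0.7], "delta_rot": [0, 0, 0]},
    {"travel": [-0.094, 0.23, 0.7], "delta_rot": [0, 0, 0]},
    {"travel": [-0.094, 0.23, 0.7], "delta_rot": [0, 0, 0]}
  ]
}}

```text
clock: 2.5
tool_pos: [0.419, -0.3206, 0.1641]
tcp_rot: [0.361, 0.933, 0.0, -0.001]
ft_force: [0.5, 0.0, 0.6]
gripper_width: 0.999
finger_force: 0.0
```

Call:
{"api": "carry_out", "payload": {
  "commands": [
    {"travel": [0, 0, 0], "delta_rot": [0, 0, 0]},
    {"travel": [0, 0, 0], "delta_rot": [0, 0, 0]},
    {"travel": [0, 0, 0], "delta_rot": [0, 0, 0]},
    {"travel": [0, 0, 0], "delta_rot": [0, 0, 0]},
    {"travel": [0, 0, 0], "delta_rot": [0, 0, 0]},
    {"travel": [0, 0, 0], "delta_rot": [0, 0, 0]},
    {"travel": [0, 0, 0], "delta_rot": [0, 0, 0]},
    {"travel": [0, 0, 0], "delta_rot": [0, 0, 0]},
    {"travel": [0, 0, 0], "delta_rot": [0, 0, 0]},
    {"travel": [0, 0, 0], "delta_rot": [0, 0, 0]},
    {"travel": [0, 0, 0], "delta_rot": [0, 0, 0]},
    {"travel": [0, 0, 0], "delta_rot": [0, 0, 0]}
  ],
  "claw": 1,
  "newtons": 15
}}

```text
clock: 3.5
tool_pos: [0.4196, -0.3204, 0.1643]
tcp_rot: [0.361, 0.933, 0.001, 0.0]
ft_force: [17.5, 11.7, 0.4]
gripper_width: 0.185
finger_force: 10.3
```

Call:
{"api": "carry_out", "payload": {
  "commands": [
    {"travel": [0, 0.005, 0], "delta_rot": [0, 0, 0]},
    {"travel": [0, 0.005, 0], "delta_rot": [0, 0, 0]},
    {"travel": [0, 0.005, 0], "delta_rot": [0, 0, 0]}
  ]
}}

```text
clock: 3.75
tool_pos: [0.4202, -0.3198, 0.1643]
tcp_rot: [0.36, 0.933, 0.0, 0.0]
ft_force: [5.0, 2.3, -1.0]
gripper_width: 0.171
finger_force: 14.9
```

Call:
{"api": "carry_out", "payload": {
  "commands": [
    {"travel": [0, 0.006, 0], "delta_rot": [0, 0, 0.025]},
    {"travel": [0, 0.006, 0], "delta_rot": [0, 0, 0.05]},
    {"travel": [0, 0.006, 0], "delta_rot": [0, 0, 0.075]},
    {"travel": [0, 0.006, 0], "delta_rot": [0, 0, 0.1]},
    {"travel": [0, 0.006, 0], "delta_rot": [0, 0, 0.125]},
    {"travel": [0, 0.006, 0], "delta_rot": [0, 0, 0.15]},
    {"travel": [0, 0.006, 0], "delta_rot": [0, 0, 0.175]},
    {"travel": [0, 0.006, 0], "delta_rot": [0, 0, 0.2]},
    {"travel": [0, 0.006, 0], "delta_rot": [0, 0, 0.225]},
    {"travel": [0, 0.006, 0], "delta_rot": [0, 0, 0.25]},
    {"travel": [0, 0.006, 0], "delta_rot": [0, 0, 0.27]},
    {"travel": [0, 0.006, 0], "delta_rot": [0, 0, 0.28]},
    {"travel": [0, 0.006, 0], "delta_rot": [0, 0, 0.28]},
    {"travel": [0, 0.006, 0], "delta_rot": [0, 0, 0.28]}
  ]
}}

```text
clock: 4.92
tool_pos: [0.4209, -0.3194, 0.1644]
tcp_rot: [0.723, 0.691, 0.0, 0.001]
ft_force: [5.4, -2.0, -1.4]
gripper_width: 0.167
finger_force: 15.0
```

Call:
{"api": "carry_out", "payload": {
  "commands": [
    {"travel": [0, 0, 0], "delta_rot": [0, 0, 0]},
    {"travel": [0, 0, 0], "delta_rot": [0, 0, 0]},
    {"travel": [0, 0, 0], "delta_rot": [0, 0, 0]},
    {"travel": [0, 0, 0], "delta_rot": [0, 0, 0]},
    {"travel": [0, 0, 0], "delta_rot": [0, 0, 0]},
    {"travel": [0, 0, 0], "delta_rot": [0, 0, 0]},
    {"travel": [0, 0, 0], "delta_rot": [0, 0, 0]},
    {"travel": [0, 0, 0], "delta_rot": [0, 0, 0]},
    {"travel": [0, 0, -0.2], "delta_rot": [0, 0, 0]},
    {"travel": [-0.2, 0, -0.5], "delta_rot": [0, 0, 0]},
    {"travel": [-0.4, 0, -0.7], "delta_rot": [0, 0, 0]},
    {"travel": [-0.4, 0, -0.7], "delta_rot": [0, 0, 0]},
    {"travel": [-0.4, 0, -0.7], "delta_rot": [0, 0, 0]}
  ],
  "claw": 0
}}

```text
clock: 6.0
tool_pos: [0.4168, -0.4029, 0.3099]
tcp_rot: [0.724, 0.69, -0.0, 0.004]
ft_force: [0.1, 1.1, -0.2]
gripper_width: 0.996
finger_force: 0.0
```

```bash
python3 - <<'E'
from cell import *;from dial import *;import pickle
from scipy.optimize import least_squares
s=read_state();g=grab_frame('wrist');t=grab_frame('top');c=grab_frame('scene');pickle.dump((s,g,t,c),open('d2.pkl','wb'))
print(s['clock'],s['tool_pos'],s['gripper_width'])
u=project(g,s,np.array([[.420,-.320,.131]]))[0].astype(int);print(u)
x,y=max(u[0]-70,0),max(u[1]-70,0)
cr=g['frame'][y:y+140,x:x+140];cv2.imwrite('pics/w2.png',cv2.resize(cr,None,fx=4,fy=4,interpolation=cv2.INTER_CUBIC)[:,:,::-1]);print(x,y)
E
```

```text
6.0 [ 0.41684112 -0.40288095  0.30991118] 0.9962347590549163
[312 114]
242 44
```

View pics/w2.png

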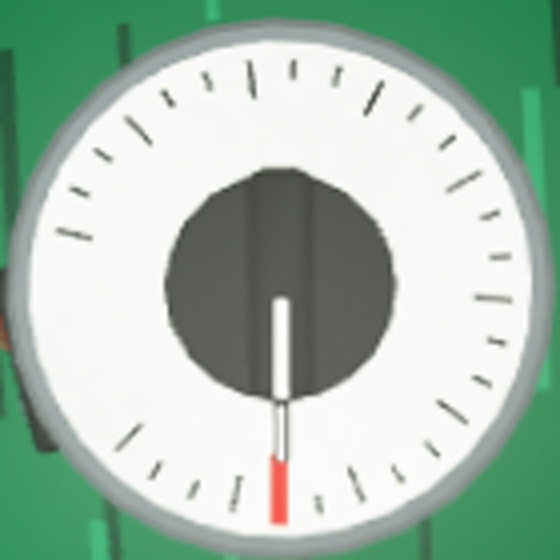

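The dial shows the knob's white pointer line lying exactly on the red line (both at column ~280). Next is the sensor arm.

Call:
{"api": "carry_out", "payload": {
  "commands": [
    {"travel": [1, 0.28, -0.25], "delta_rot": [0, 0, 0]},
    {"travel": [1, 0.28, -0.25], "delta_rot": [0, 0, 0]},
    {"travel": [1, 0.28, -0.25], "delta_rot": [0, 0, 0]},
    {"travel": [1, 0.28, -0.25], "delta_rot": [0, 0, 0]},
    {"travel": [1, 0.28, -0.25], "delta_rot": [0, 0, 0]},
    {"travel": [1, 0.28, -0.25], "delta_rot": [0, 0, 0]}
  ]
}}

```text
clock: 6.65
tool_pos: [0.4833, -0.1962, 0.3549]
tcp_rot: [0.722, 0.692, 0.001, 0.0]
ft_force: [-0.5, -0.5, 0.3]
gripper_width: 1.001
finger_force: 0.0
```

Call:
{"api": "carry_out", "payload": {
  "commands": [
    {"travel": [1, 0.25, 0], "delta_rot": [0, 0, -0.055]},
    {"travel": [1, 0.25, 0], "delta_rot": [0, 0, -0.055]},
    {"travel": [1, 0.25, 0], "delta_rot": [0, 0, -0.055]},
    {"travel": [1, 0.25, 0], "delta_rot": [0, 0, -0.055]},
    {"travel": [1, 0.25, 0], "delta_rot": [0, 0, -0.055]},
    {"travel": [1, 0.25, 0], "delta_rot": [0, 0, -0.055]},
    {"travel": [1, 0.25, 0], "delta_rot": [0, 0, -0.055]},
    {"travel": [1, 0.25, 0], "delta_rot": [0, 0, -0.055]}
  ]
}}

```text
clock: 7.32
tool_pos: [0.5409, -0.0044, 0.3532]
tcp_rot: [0.661, 0.751, -0.001, -0.001]
ft_force: [0.1, 0.3, 0.5]
gripper_width: 1.001
finger_force: 0.0
```

```bash
python3 - <<'E'
from cell import *;from dial import *;import pickle
s=read_state();g=grab_frame('wrist');t=grab_frame('top');pickle.dump((s,g,t),open('d3.pkl','wb'))
print(s['clock'],s['tool_pos'],R.from_quat(s['tcp_rot']).as_matrix().round(3).tolist())
cv2.imwrite('pics/w3.png',g['frame'][:,:,::-1])
for k in('RED','YEL'): print(k,[(int(a),p.round(1).tolist(),b.tolist()) for a,p,b in blobs(g['frame'],*globals()[k],(0,0,640,400),8)[0]])
E
```

```text
7.3167 [ 0.5409012  -0.00442669  0.35318068] [[-0.127, 0.992, -0.002], [0.992, 0.127, -0.0], [0.0, -0.002, -1.0]]
RED [(236, [332.5, 53.9], [328, 42, 10, 26])]
YEL [(625, [132.5, 198.5], [127, 172, 13, 54]), (474, [482.8, 245.3], [471, 231, 24, 29]), (31, [474.6, 288.4], [473, 284, 4, 11]), (211, [487.4, 312.3], [476, 288, 17, 45]), (173, [136.8, 312.9], [133, 291, 14, 42]), (8, [477.1, 323.6], [476, 322, 3, 4])]
```

View pics/w3.png

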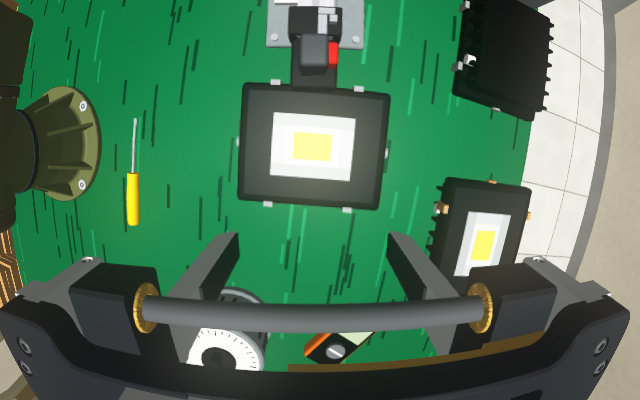

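The head is at about (315,50) with the red button on its right at (332,54). The lamp lies below it and slightly turned.

Call:
{"api": "carry_out", "payload": {
  "commands": [
    {"travel": [0.72, 0.02, 0], "delta_rot": [0, 0, 0]},
    {"travel": [0.72, 0.02, 0], "delta_rot": [0, 0, 0]},
    {"travel": [0.72, 0.02, 0], "delta_rot": [0, 0, 0]},
    {"travel": [0.72, 0.02, 0], "delta_rot": [0, 0, 0]},
    {"travel": [0.72, 0.02, 0], "delta_rot": [0, 0, 0]},
    {"travel": [0.72, 0.02, 0], "delta_rot": [0, 0, 0]}
  ]
}}

```text
clock: 7.92
tool_pos: [0.5271, 0.1385, 0.3541]
tcp_rot: [0.661, 0.75, -0.0, 0.0]
ft_force: [-0.2, -0.1, -0.3]
gripper_width: 1.001
finger_force: 0.0
```

```bash
python3 - <<'E'
from cell import *;from dial import *;import pickle
s=read_state();g=grab_frame('wrist');t=grab_frame('top');pickle.dump((s,g,t),open('d4.pkl','wb'))
print(s['clock'],s['tool_pos'],R.from_quat(s['tcp_rot']).as_matrix().round(3).tolist())
cv2.imwrite('pics/w4.png',g['frame'][:,:,::-1])
for k in('RED','YEL'): print(k,[(int(a),p.round(1).tolist(),b.tolist()) for a,p,b in blobs(g['frame'],*globals()[k],(0,0,640,400),8)[0]])
E
```

```text
7.9167 [0.5270875  0.13849856 0.35407417] [[-0.126, 0.992, -0.0], [0.992, 0.126, -0.0], [-0.0, -0.0, -1.0]]
RED [(220, [327.0, 204.4], [322, 192, 11, 25])]
YEL [(161, [265.1, 57.1], [258, 50, 27, 16]), (236, [141.4, 255.9], [136, 245, 13, 22]), (11, [474.7, 286.6], [473, 285, 4, 6]), (185, [488.0, 312.5], [478, 289, 15, 44]), (173, [136.8, 312.8], [133, 291, 14, 42]), (8, [477.1, 323.6], [476, 322, 3, 4])]
```

View pics/w4.png

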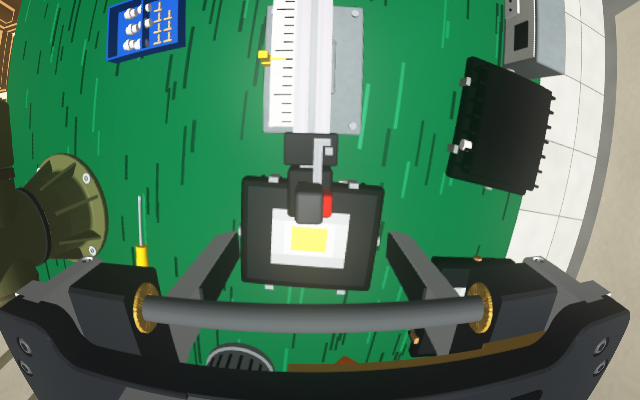

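The wrist view shows the channel running up the image at columns 295–333, the collar at (311,149), the post at (309,203), the button at (327,204) and the flag at (265,57).

```bash
python3 - <<'E'
from dial import *;import pickle
s,g,t=pickle.load(open('d4.pkl','rb'));s3,g3,_=pickle.load(open('d3.pkl','rb'))
np.set_printoptions(precision=4,suppress=True)
gr=cv2.cvtColor(g['frame'],cv2.COLOR_RGB2GRAY)[5:135,255:370]
L=cv2.HoughLinesP(cv2.Canny(gr,40,120),1,np.pi/360,35,minLineLength=60,maxLineGap=8)[:,0]
for l in sorted(L.tolist()):
    p=plane(g,np.array(l).reshape(2,2)+[255,5],.175,s)[:,:2];p=p[np.argsort(-p[:,1])];d=p[1]-p[0]
    print(l,p.ravel(),'yaw',np.degrees(np.arctan2(d[1],d[0])).round(2))
r=lambda g,s,u:tuple(x if i==0 else x[0] for i,x in enumerate(ray(g,u,s)))
print('btn tri',tri(r(g,s,[327,204.4]),r(g3,s3,[332.5,53.9])),plane(g,[327,204.4],.225,s))
print('flag',plane(g,[265,57],.198,s))
top=[tuple(x if i==0 else x[0] for i,x in enumerate(ray(t,u))) for u in([208.1,222.2],)]
print('flag tri',tri(r(g,s,[265,57]),top[0]))
cr=g['frame'][90:250,250:390]
tt=t['frame'][190:240,160:270]
cv2.imwrite('pics/c5.png',np.hstack([cv2.resize(cr,None,fx=3.5,fy=3.5,interpolation=2),np.vstack([cv2.resize(tt,(300,136),interpolation=2),np.zeros((424,300,3),np.uint8)])])[:,:,::-1])
E
```

```text
[8, 122, 10, 23] [0.45   0.3157 0.4623 0.2026] yaw -83.78
[15, 72, 17, 0] [0.4537 0.345  0.4634 0.2589] yaw -83.58
[29, 129, 39, 3] [0.4788 0.3432 0.4864 0.1973] yaw -87.03
[46, 128, 108, 128] [0.5725 0.2098 0.5048 0.2006] yaw -172.26
[76, 89, 77, 6] [0.5212 0.3447 0.5319 0.2476] yaw -83.71
[106, 106, 108, 9] [0.5559 0.3469 0.567  0.2337] yaw -84.41
btn tri [0.5396 0.1373 0.2274] [[0.5398 0.1367 0.225 ]]
flag [[0.459  0.2766 0.198 ]]
flag tri [0.4566 0.2789 0.184 ]
```

View pics/c5.png

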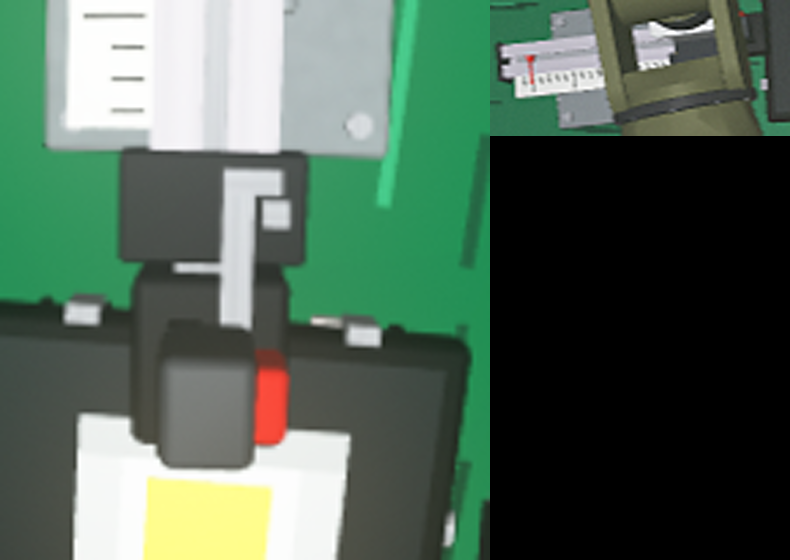

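```bash
python3 - <<'E'
from dial import *;import pickle
s,g,t=pickle.load(open('d4.pkl','rb'));_,d=pickle.load(open('d0.pkl','rb'));np.set_printoptions(precision=4,suppress=True)
yaw=np.radians(-83.7);X=np.array([np.cos(yaw),np.sin(yaw)]);Y=np.array([-X[1],X[0]])
A=lambda u,z:plane(g,u,z,s)[0,:2]
c=A([309,207.9],.243);print('post',c,[A(u,.243)for u in([295.7,208],[322.3,208],[309,192],[309,223.7])])
b=A([327,204.4],.230);print('btn rel post',(b-c)@X,(b-c)@Y)
col=(A([284.5,149],.182)+A([337.5,149],.182))/2
ch=A([294,100],.175);ch2=A([331.5,100],.175);print('collar',(col-c)@X,(col-c)@Y,'chan',(ch-c)@Y,(ch2-c)@Y)
G=c+.001*Y;O=c-.032*X;print('grip',G,'mouth',O)
F=A([265,57],.198);print('flag in stand',(F-O)@X,(F-O)@Y)
f2=plane(d['top'],[208.1,222.2],.196)[0,:2];print('flag top',(f2-O)@X,(f2-O)@Y)
p=plane(d['top'],[174.8,213],.178)[0,:2];print('ptr top',(p-O)@X,(p-O)@Y)
q=np.array([G[0],G[1],.218])-s['tool_pos'];M=R.from_quat(s['tcp_rot']).as_matrix();print('tool move',q@M)
E
```

```text
post [0.5225 0.1359] [array([0.5104, 0.1343]), array([0.5346, 0.1374]), array([0.5207, 0.1507]), array([0.5243, 0.1208])]
btn rel post -0.000180598073570682 0.01708904950336985
collar -0.049272249281599526 0.0007751356349947882 chan -0.018549798934377092 0.02223670925539267
grip [0.5235 0.1361] mouth [0.519  0.1677]
flag in stand -0.11473737292551442 -0.047712358205769675
flag top -0.11369189174341164 -0.050866418996072485
ptr top -0.22487151892122756 -0.00554375738236974
tool move [-0.0019 -0.0039  0.1361]
```

Call:
{"api": "carry_out", "payload": {
  "commands": [
    {"travel": [-0.01, -0.02, 0.15], "delta_rot": [0, 0, 0.005]},
    {"travel": [-0.01, -0.02, 0.3], "delta_rot": [0, 0, 0.005]},
    {"travel": [-0.01, -0.02, 0.45], "delta_rot": [0, 0, 0.005]},
    {"travel": [-0.01, -0.02, 0.6], "delta_rot": [0, 0, 0.005]},
    {"travel": [-0.01, -0.02, 0.68], "delta_rot": [0, 0, 0.005]},
    {"travel": [-0.01, -0.02, 0.68], "delta_rot": [0, 0, 0.005]},
    {"travel": [-0.01, -0.02, 0.68], "delta_rot": [0, 0, 0.005]}
  ]
}}

```text
clock: 8.6
tool_pos: [0.5237, 0.1353, 0.2185]
tcp_rot: [0.668, 0.745, -0.0, -0.0]
ft_force: [0.6, 0.2, 0.3]
gripper_width: 0.996
finger_force: 0.0
```

Call:
{"api": "carry_out", "payload": {
  "commands": [
    {"travel": [0, 0, 0], "delta_rot": [0, 0, 0]},
    {"travel": [0, 0, 0], "delta_rot": [0, 0, 0]},
    {"travel": [0, 0, 0], "delta_rot": [0, 0, 0]},
    {"travel": [0, 0, 0], "delta_rot": [0, 0, 0]},
    {"travel": [0, 0, 0], "delta_rot": [0, 0, 0]},
    {"travel": [0, 0, 0], "delta_rot": [0, 0, 0]},
    {"travel": [0, 0, 0], "delta_rot": [0, 0, 0]},
    {"travel": [0, 0, 0], "delta_rot": [0, 0, 0]},
    {"travel": [0, 0, 0], "delta_rot": [0, 0, 0]},
    {"travel": [0, 0, 0], "delta_rot": [0, 0, 0]},
    {"travel": [0, 0, 0], "delta_rot": [0, 0, 0]},
    {"travel": [0, 0, 0], "delta_rot": [0, 0, 0]}
  ],
  "claw": 1,
  "newtons": 28
}}

```text
clock: 9.6
tool_pos: [0.524, 0.1366, 0.2184]
tcp_rot: [0.667, 0.745, 0.001, 0.0]
ft_force: [6.3, 0.5, -1.9]
gripper_width: 0.28
finger_force: 28.0
```

Call:
{"api": "carry_out", "payload": {
  "commands": [
    {"travel": [-0.04, 0, 0], "delta_rot": [0, 0, 0]},
    {"travel": [-0.1, 0, 0], "delta_rot": [0, 0, 0]},
    {"travel": [-0.16, 0, 0], "delta_rot": [0, 0, 0]},
    {"travel": [-0.22, 0, 0], "delta_rot": [0, 0, 0]},
    {"travel": [-0.28, 0, 0], "delta_rot": [0, 0, 0]},
    {"travel": [-0.34, 0, 0], "delta_rot": [0, 0, 0]},
    {"travel": [-0.4, 0, 0], "delta_rot": [0, 0, 0]},
    {"travel": [-0.46, 0, 0], "delta_rot": [0, 0, 0]},
    {"travel": [-0.52, 0, 0], "delta_rot": [0, 0, 0]},
    {"travel": [-0.55, 0, 0], "delta_rot": [0, 0, 0]},
    {"travel": [-0.55, 0, 0], "delta_rot": [0, 0, 0]},
    {"travel": [-0.55, 0, 0], "delta_rot": [0, 0, 0]}
  ]
}}

```text
clock: 10.6
tool_pos: [0.5354, 0.0268, 0.2183]
tcp_rot: [0.667, 0.745, -0.0, -0.0]
ft_force: [-4.8, 3.3, 3.8]
gripper_width: 0.28
finger_force: 28.0
```

```bash
python3 - <<'E'
from cell import *;from dial import *;import pickle
s=read_state();D={n:grab_frame(n) for n in('wrist','top','scene')};pickle.dump((s,D),open('d5.pkl','wb'))
np.set_printoptions(precision=4,suppress=True)
print(s['tool_pos'])
g=D['wrist'];P=lambda x,y,z:np.array([[x,y,z]])
yaw=np.radians(-83.7);X=np.array([np.cos(yaw),np.sin(yaw)]);Y=np.array([-X[1],X[0]]);O=np.array([.519,.1677]);w=O-.114*X-.032*Y
u=project(g,s,P(*w,.185))[0];print('wrist flag px',u)
def cropat(img,u,h,k):
    x,y=[int(max(v-h,0)) for v in u];return cv2.resize(img[y:y+2*h,x:x+2*h],(k,k),interpolation=2),x,y
out=[]
for n in('wrist','scene','top'):
    G=D[n]
    if n!='wrist':
        c=G['camera_from_world']@np.r_[w,.185,1];f=200/np.tan(np.radians(G['fovy'])/2);u=np.array([G['cx']+f*c[0]/-c[2],G['cy']-f*c[1]/-c[2]])
    h=40 if n=='wrist' else 22
    c,x,y=cropat(G['frame'],u,h,390 if n!='top' else 10);print(n,u,x,y)
    roi=[max(0,int(u[0]-25)),max(0,int(u[1]-25)),int(u[0]+25),int(u[1]+25)]
    for k in('RED','YEL'):print(n,k,[(int(a),p.round(1).tolist(),b.tolist()) for a,p,b in blobs(G['frame'],*globals()[k],roi,3)[0]])
    if n!='top':out.append(c)
cv2.imwrite('pics/c6.png',np.hstack(out)[:,:,::-1])
E
```

```text
[0.5354 0.0268 0.2183]
wrist flag px [ 269.4072 -105.519 ]
wrist [ 269.4072 -105.519 ] 229 0
wrist RED []
wrist YEL [(91, [254.2, 309.5], [252, 297, 5, 23])]
scene [425.8073 240.8322] 403 218
scene RED [(15, [420.1, 248.3], [417, 244, 9, 8])]
scene YEL [(43, [430.4, 237.8], [427, 233, 7, 11])]
top [208.357  216.7005] 186 194
top RED [(4, [207.5, 207.5], [207, 207, 2, 2])]
top YEL [(9, [207.2, 222.3], [206, 221, 3, 4]), (3, [210.3, 222.7], [210, 222, 2, 2])]
```

View pics/c6.png

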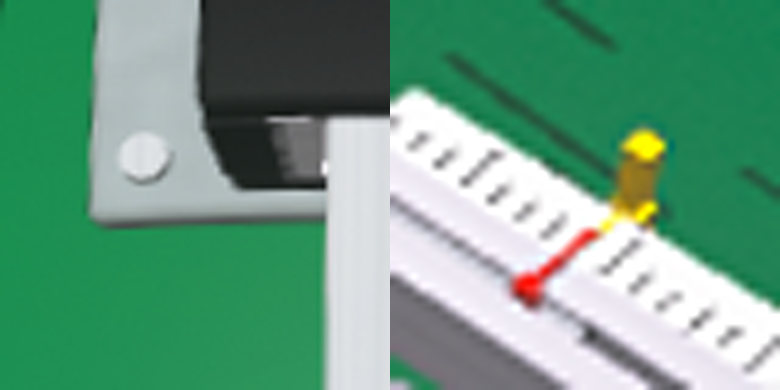

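```bash
python3 - <<'E'
from dial import *;import pickle
s,D=pickle.load(open('d5.pkl','rb'));_,d0=pickle.load(open('d0.pkl','rb'));np.set_printoptions(precision=4,suppress=True)
yaw=np.radians(-83.7);X=np.array([np.cos(yaw),np.sin(yaw)]);Y=np.array([-X[1],X[0]]);O=np.array([.519,.1677])
S=lambda G,u,z:(lambda p:np.array([(p-O)@X,(p-O)@Y]))(plane(G,u,z)[0,:2])
c=D['scene'];t=D['top']
for n,u in(('root',[418.5,250.5]),('tip',[426.4,244.2]),('line',[427.5,243.])):print(n,S(c,u,.178))
# oversampled strip in stand coords at z=.178: rows y, cols x
xs=np.arange(-.14,-.09,.0005)
def strip(G,y,z):
    P=np.c_[O+xs[:,None]*X+y*Y,np.full(len(xs),z),np.ones(len(xs))]@G['camera_from_world'].T
    f=200/np.tan(np.radians(G['fovy'])/2);u=np.c_[G['cx']-f*P[:,0]/P[:,2],G['cy']+f*P[:,1]/P[:,2]].astype(np.float32)
    return cv2.remap(G['frame'],u[None,:,0],u[None,:,1],cv2.INTER_CUBIC)[0].astype(float)
for G,n in((c,'scene'),(t,'top')):
  for y in np.arange(-.056,.008,.004):
    I=strip(G,y,.178);r=np.clip(I[:,0]-I[:,1]-60,0,None);w=np.clip(I[:,:2].min(1)-I[:,2]-60,0,None)
    m=lambda v:round(1000*(v*xs).sum()/v.sum(),1) if v.max()>20 else None
    print(n,round(y*1000),'red',m(r),'yel',m(w))
E
```

```text
root [-0.1178  0.0031]
tip [-0.1188 -0.0295]
line [-0.1182 -0.0351]
scene -56 red None yel -111.4
scene -52 red None yel -115.9
scene -48 red None yel -120.2
scene -44 red None yel -119.6
scene -40 red None yel -117.2
scene -36 red None yel -117.0
scene -32 red None yel -117.6
scene -28 red -115.8 yel None
scene -24 red -115.5 yel None
scene -20 red -115.6 yel None
scene -16 red -115.8 yel None
scene -12 red -115.5 yel None
scene -8 red -115.5 yel None
scene -4 red -115.5 yel None
scene 0 red -115.1 yel None
scene 4 red -116.0 yel None
top -56 red None yel None
top -52 red None yel -119.2
top -48 red None yel -121.3
top -44 red None yel -119.6
top -40 red None yel None
top -36 red None yel None
top -32 red None yel None
top -28 red -116.5 yel None
top -24 red -116.2 yel None
top -20 red -116.5 yel None
top -16 red -116.2 yel None
top -12 red -116.3 yel None
top -8 red None yel None
top -4 red -116.8 yel None
top 0 red -116.1 yel None
top 4 red -116.2 yel None
```

The pointer is within about 1.5 mm of the flag's line and the arm is held at rest, so I'm handing in.

```bash
python3 -c "
from cell import *
s=read_state();print(s['tool_pos'],s['finger_force'],abs(s['joint_vel']).max());print(close_job())"
```

```text
[0.53529645 0.02734352 0.2183252 ] 28.013121485710144 0.0019157027718197783
the job is handed in; nothing more can be done
None
```

I handed the job in with the knob on the red line and released, and the sensor arm held with its pointer about 1.5 mm or less from the yellow flag's line (4 mm allowed). The hand-in reported no verdict.

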